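# Lock the filter-box access panel

### The job

The access panel of the dust extractor's filter box stands ajar: press it down with the fingertips until it is fully shut, then set a fingertip in the slot of each of its two quarter-turn fasteners and turn it clockwise to its stop, so that the panel is locked. Touch and push only: do not pinch or lift anything, do not raise the panel further, and leave the loose things around the box where they are.

Things in the scene. Friction and masses are not known exactly. Their poses are not given: they have to be found in the camera images.
- filter_box: Dust extractor's filter box: low grey metal box fixed to the worktop, 190 mm (own x) x 300 (own y) x 60 mm high to its rim, louvred front facing own -x (the robot), own y to the left. Origin: centre of its underside, on the worktop. A lip inside its front lets the fasteners' cam tongues pass beneath it only when the panel is fully shut. A hose spigot sticks out 30 mm behind.
- panel (a joint): Hinge of the access panel, rad: 0 = shut flat on the rim, positive = front edge raised. Aluminium plate 194 x 304 x 8 mm, hinged at the box's rear edge (box frame x = 95, z = 60 mm); shut, its upper face is at z = 68 mm. Starts ajar, 0.20 to 0.34; the stiff hinge holds it wherever it is left; 1 to 4 N down at the front edge closes it.
- panel_press (a point): Point on the panel's upper face at the middle of its front edge, 14 mm in from that edge, free of the fasteners: a place to press. It moves with the panel; with the panel shut it lies in the box frame at x = -83, y = 0, z = 68 mm.
- fastener_left (a joint): Turn of the left fastener, rad: 0 = open, slot running front to back (box x); grows clockwise seen from above; 1.571 = locked, against its stop, slot along the box's width (y), in line with two pips on the panel. Starts at 0 to 0.3. About 0.06 N m turns it; it stays where it is left. Axis normal to the panel.
- slot_left (a point): On the left fastener's axis, on its slot's floor; panel shut: box frame x = -15, y = 80, z = 70 mm. The fastener is a grey smooth disc of 110 mm diameter with one straight slot across its middle, 34 wide, 12 deep, flat floor; disc top at z = 82. A fixed bezel ring (112 inside, 122 outside, disc height) closes the slot ends. A fingertip in the slot 30 to 36 off the axis, pushed sideways, turns it.
- fastener_right (a joint): Turn of the right fastener, rad: 0 = open, slot running front to back (box x); grows clockwise seen from above; 1.571 = locked, against its stop, slot along the box's width (y), in line with two pips on the panel. Starts at 0 to 0.3. About 0.06 N m turns it; it stays where it is left. Axis normal to the panel.
- slot_right (a point): On the right fastener's axis, on its slot's floor; panel shut: box frame x = -15, y = -80, z = 70 mm. The fastener is a grey smooth disc of 110 mm diameter with one straight slot across its middle, 34 wide, 12 deep, flat floor; disc top at z = 82. A fixed bezel ring (112 inside, 122 outside, disc height) closes the slot ends. A fingertip in the slot 30 to 36 off the axis, pushed sideways, turns it.
- sanding_block: Black foam sanding block, 64 x 98 x 24 mm, loose, left of the box. Not part of the work; origin at the centre of its underside.
- varnish_tin: Food tin reused for varnish, 58 diameter, 72 mm high, loose, behind the box. Not part of the work; origin at the centre of its underside.
- paint_bottle: Small paint bottle with a white cap, 38 diameter, 105 mm high, loose, behind the box. Not part of the work; origin at the centre of its underside.
- paint_cap: Small bottle cap, 25 diameter, 17 mm high, loose, in front of the box. Not part of the work; origin at the centre of its underside.
- eraser: Eraser, 20 x 44 x 12 mm, loose, in front of the box. Not part of the work; origin at the centre of its underside.

How it is judged:
On the way:
1. the panel is pressed fully shut (hinge below 0.02 rad) while both fasteners are still open (below 0.6 rad) (value of joint panel below 0.02 rad and value of joint each of fastener_left, fastener_right below 0.6 rad), for 0.1 s.
At the end, for the whole second after the job is handed in: The panel is shut (hinge below 0.025 rad) and both fasteners are turned clockwise to the stop (above 1.45 of 1.571 rad) and at rest (value of joint panel below 0.025 rad and value of joint each of fastener_left, fastener_right above 1.45 rad and velocity of joint each of fastener_left, fastener_right below 0.05 rad/s); the robot touches nothing.
It fails at once if the panel is raised further open (hinge above 0.42 rad) (value of joint panel above 0.42 rad).
It fails at once if a loose thing beside the work is displaced or lifted (more than 20 mm) (distance of any of sanding_block, varnish_tin, paint_bottle, paint_cap, eraser from where it was at the start of the episode above 0.02 m).
It also fails if it takes over 58 s, if anything falls off the work surface, if the arm or the gripper's body presses on something with over 40 N, if the wrist force passes 120 N, or if a joint passes its speed limit or range.

### The arm

A 6-joint arm with a two-finger parallel gripper is mounted at the origin on a cart in front of the work surface, level with it; the furniture and walls round the work are solid. World frame = base frame: x ahead of the robot, y to its left, z up, the work surface at z = 0. Lengths are in m, angles in rad, forces in N, time in s.
With the tool pointing down it reaches from about 0.35 to 0.775 m from the base axis. Payload 7.3 kg.
Tool frame: the origin (TCP) lies at the very end of the fingers, on their centre line; the grasp point (between the pads) lies 19 mm behind it; z points along the fingers, y is the line along which they close (so a half turn about z gives the same grasp; the last joint's range is limited). The gripper opens to 92 mm and grips with 3 to 60 N. Pads are 19 mm wide; open, the fingers measure 130 mm over their backs; the gripper's body (75 mm by 190 mm) begins 47 mm behind the grasp point.
Start: joints at [-1.268, 0.342, 1.524, -0, 1.275, -0.146], TCP at [0.228, -0.473, 0.227] pointing down, gripper open.
Joint ranges: [-2.53, 2.53], [-0.77, 2.02], [0.04, 2.7], [-1, 4.14], [0.28, 2.66], [-3.11, 3.11]. Speed limits (rad/s): [2.57, 2.57, 3.14, 3.14, 3.14, 3.14].

### API

Orientations are given as [roll, pitch, yaw] about the fixed x, y, z axes, in that order (R = Rz(yaw) Ry(pitch) Rx(roll)).
In Python, from cell import robot gives the robot as it stands. The module is installed in compiled form; this text tells all that it offers.
- The arm moves only by the tool arm_command, never from a script. Its argument "moves" is a list of rows, each a list of 3 entries, a list of its own where there are three numbers: the shift along the tool's x, y, z in m, then the turn, a rotation vector about the tool's x, y, z in rad, then the finger opening in m, from 0 to 0.0918. In form: [[[dx, dy, dz], [ax, ay, az], claw], ...]. A call has exactly 5 rows; each row is the pose to reach, as a shift and turn from the pose commanded when the call began, along the tool's axes at that moment; what a row does not reach only later rows make up. A row lasts 1/10 s, in which the tool goes at most 50 mm and 8.59 degrees, less where a joint would pass 70% of its speed; a pose out of reach is approached as far as the arm can. A call with a gripper value outside its range is refused whole. The fingers move at their own pace and stop on an object; "squeeze" is the grip in N (left out, the last holds). Time passes only in rows, so rows that repeat a pose let the fingers close, or fill a call up. It gives the time, the measured TCP pose, the force, the opening and the grip force at its end, in the units of the state.
- robot.observe(): the state, without advancing time (a new reading comes with each control period).
- robot.read_camera(name): name is "scene" or "top"; returns the picture (420x560x3 uint8, red, green, blue); there is no depth.
- robot.camera_model(name): a dict with "fx", "fy", "cx", "cy" (pixels), "R" (3x3) and "t" (3): a world point X has camera coordinates R X + t. Camera axes: x right, y down, z forward; pixel columns grow to the right and rows downward; lengths in m; the calibration is good to about 2 mm. A picture is of the moment at which its call begins. camera_model takes no time and is no camera call.
- robot.hand_in(): hands the job in; it is judged then, once.
The state is a dict: "time": time; "qpos": joint angles; "qvel": joint speeds; "joint_efforts": joint torques, N m; "tool_pos": TCP position; "tool_rot": TCP orientation; "contact_force": force on the tool from outside, world axes, zero at the start; "torque": the same for the moment, N m; "opening": finger opening in m; "grip_force": force on a finger pad.
Only numpy, scipy, OpenCV 4.12 (cv2) and the standard library are available. Lean on these libraries where they do the work, as an engineer would, in place of code of your own. Each camera call takes 0.05 s, during which the arm holds its last target. There are 200 camera calls.

## Working session

There is one attempt and no reset: what is moved stays moved. The work goes in short steps, Python scripts to look and compute and a tool call to move; the robot and the scene stay as the last step left them, time stands still between calls to the robot, and variables do not carry over. Pictures are saved under pics/ and viewed, at most 10 in all, crops included, and the job is handed in when it is done.

Besides the shell and the picture viewer there is one more tool, called after "Call:" as name(argument=value, ...) on one line, values as JSON. arm_command: Moves the arm, as the interface text tells. Its arguments: {"type":"object","properties":{"moves":{"type":"array"},"squeeze":{"type":"number"}},"required":["moves"]}

```bash
mkdir -p pics
python3 - <<'E'
from cell import robot
import cv2,numpy as np
s=robot.observe()
for n in("scene","top"):
    im=robot.read_camera(n); cv2.imwrite(f"pics/{n}0.png",im[:,:,::-1]); np.save(n,im)
    m=robot.camera_model(n); print(n,m['fx'],m['cx'],m['cy'],np.round(m['R'],3).tolist(),np.round(-np.array(m['R']).T@m['t'],3))
print(s)
E
```

```text
scene 413.26031842195005 278.79248244832377 207.35235078569792 [[-0.528, -0.849, -0.019], [-0.485, 0.32, -0.814], [0.697, -0.421, -0.581]] [-0.     0.512  0.581]
top 517.3426417224099 267.3573050089862 209.22857236262374 [[-0.004, -1.0, 0.001], [-0.992, 0.004, -0.128], [0.128, -0.001, -0.992]] [0.487 0.167 1.005]
{'time': 0.0, 'qpos': array([-1.26802741e+00,  3.42713283e-01,  1.52501982e+00, -1.59634710e-06,
        1.27539898e+00, -1.45977603e-01]), 'qvel': array([ 0.0020772 ,  0.00055655,  0.00090455,  0.00105593, -0.00045304,
       -0.00039598]), 'joint_efforts': array([-7.55896945e-04, -4.31244206e+01, -2.44226092e+01,  7.15351151e-02,
        5.58750762e-02, -1.20217610e-04]), 'tool_pos': array([ 0.22767108, -0.47261138,  0.22604889]), 'tool_rot': array([-3.14006938e+00, -2.22414541e-04,  4.48746817e-01]), 'contact_force': array([-0.95065727,  0.01270469, -0.0348161 ]), 'torque': array([-0.00875635,  0.00225814, -0.03831674]), 'grip_force': 0.0, 'opening': 0.09128141509856544}
```

View pics/scene0.png

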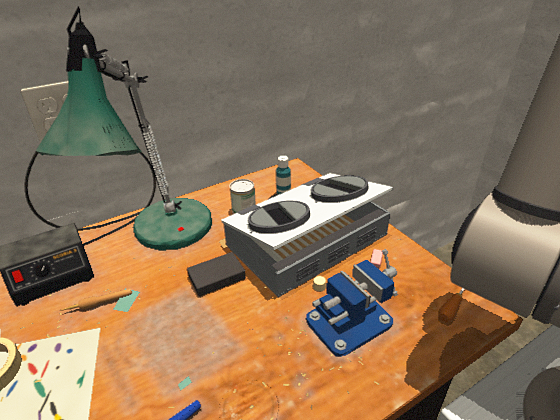

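View pics/top0.png

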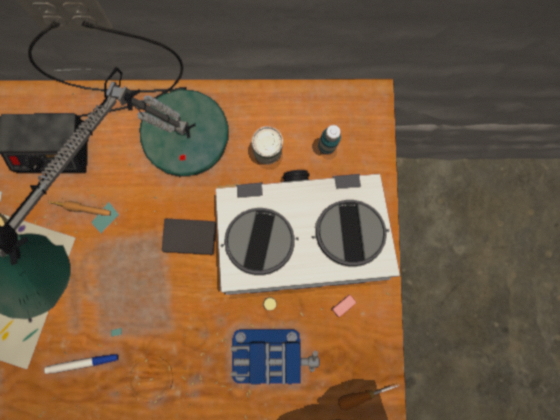

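The views show the white panel at top px (216–398, 175–292) with its front edge raised. The left disc is at about (260,241) and the right at (350,233), both with dark slots close to front-back. A blue vise, the cap (270,304) and the eraser (344,306) lie in front.

```bash
cat > h.py <<'E'
import cv2,numpy as np
from cell import robot
def ray(n,p,z):
    m=robot.camera_model(n);R=np.array(m['R']);c=-R.T@np.array(m['t'])
    d=R.T@np.array([(p[0]-m['cx'])/m['fx'],(p[1]-m['cy'])/m['fy'],1]);return c+d*(z-c[2])/d[2]
def proj(n,X):
    m=robot.camera_model(n);q=np.array(m['R'])@X+m['t'];return np.array([m['fx']*q[0]/q[2]+m['cx'],m['fy']*q[1]/q[2]+m['cy']])
def slots(im):
    "slots in the top picture: very dark elongated blobs inside the panel hull -> centre, corners"
    g=cv2.cvtColor(im,cv2.COLOR_RGB2HSV)
    w=((g[:,:,1]<40)&(g[:,:,2]>170)).astype(np.uint8)
    c=max(cv2.findContours(w,0,2)[0],key=cv2.contourArea)
    q=cv2.approxPolyDP(cv2.convexHull(c),8,True)[:,0]
    h=np.zeros_like(w);cv2.fillConvexPoly(h,cv2.convexHull(c),1);h=cv2.erode(h,np.ones((7,7)))
    d=((g[:,:,2]<55)&(h>0)).astype(np.uint8);d=cv2.morphologyEx(d,2,np.ones((5,5)))
    out=[cv2.minAreaRect(k) for k in cv2.findContours(d,0,2)[0] if cv2.contourArea(k)>500]
    return q,sorted(out,key=lambda r:r[0][0])
E
python3 - <<'E'
from h import *
im=np.load('top.npy');q,s=slots(im);print(q.tolist(),s)
o=q[np.argsort(q[:,1])];rear=sorted(o[:2].tolist());fr=sorted(o[2:].tolist())
L,Rr=[ray('top',p,.067) for p in rear];print(L,Rr,np.linalg.norm(L-Rr))
u=(L-Rr)[:2];u/=np.linalg.norm(u);f=np.array([u[1],-u[0]]);print('yaw',np.arctan2(f[1],f[0]),'box',(L+Rr)[:2]/2-.0955*f)
for z in(.09,.1,.11,.12,.13):
    a,b=[ray('top',p,z) for p in fr];print(z,np.linalg.norm(a-b),np.hypot(((L+Rr-a-b)/2@np.r_[f,0]),z-.067))
for n,p in(('cap',(270,304)),('eraser',(344,306))):print(n,ray('top',p,.015))
E
```

```text
[[379, 176], [397, 275], [221, 289], [217, 189]] [((258.82720947265625, 241.34063720703125), (18.30927276611328, 56.976409912109375), 13.324529647827148), ((351.55487060546875, 233.493896484375), (55.878353118896484, 18.662927627563477), 83.6598129272461)]
[0.64605531 0.25826349 0.067     ] [ 0.66924312 -0.04028137  0.067     ] 0.2994439971163943
yaw 0.0775138108939048 box [0.56243597 0.1015959 ]
0.09 0.3096311745822124 0.18334138036040606
0.1 0.30624865542546714 0.18468273993463646
0.11 0.30286613626872194 0.1865514237384784
0.12 0.29948361711197674 0.18893178546693876
0.13 0.2961010979552316 0.19180477578095048
cap [0.43471319 0.16149988 0.015     ]
eraser [0.43046582 0.02203187 0.015     ]
```

Call:
arm_command(moves=[[[0.032,-0.027,0],[0,0,0],0],[[0.064,-0.053,0],[0,0,0],0],[[0.096,-0.08,0],[0,0,0],0],[[0.128,-0.107,0],[0,0,0],0],[[0.16,-0.133,0],[0,0,0],0]])

```text
time: 0.6
tool_pos: [0.3144, -0.282, 0.2265]
tool_rot: [-3.141, 0.0, 0.448]
contact_force: [0.4, 1.0, -0.5]
opening: 0.0564
grip_force: 0.0
```

Call:
arm_command(moves=[[[0.032,-0.027,0],[0,0,0],0],[[0.064,-0.053,0],[0,0,0],0],[[0.096,-0.08,0],[0,0,0],0],[[0.128,-0.107,0],[0,0,0],0],[[0.16,-0.133,0],[0,0,0],0]])

```text
time: 1.1
tool_pos: [0.4009, -0.0927, 0.2266]
tool_rot: [-3.142, 0.0, 0.449]
contact_force: [0.5, -0.7, -0.5]
opening: 0.016
grip_force: 0.0
```

Call:
arm_command(moves=[[[0.032,-0.027,0],[0,0,0],0],[[0.064,-0.053,0],[0,0,0],0],[[0.096,-0.08,0],[0,0,0],0],[[0.128,-0.107,0],[0,0,0],0],[[0.16,-0.133,0],[0,0,0],0]])

```text
time: 1.6
tool_pos: [0.4873, 0.0966, 0.2264]
tool_rot: [-3.142, 0.001, 0.449]
contact_force: [0.9, -0.8, 0.5]
opening: 0.0007
grip_force: 0.0
```

Call:
arm_command(moves=[[[0,0,0],[0,0,-0.14],0],[[0,0,0],[0,0,-0.28],0],[[0,0,0],[0,0,-0.42],0],[[0,0,0],[0,0,-0.56],0],[[0,0,0],[0,0,-0.7],0]])

```text
time: 2.1
tool_pos: [0.4869, 0.0948, 0.2263]
tool_rot: [-3.141, 0.001, 1.155]
contact_force: [0.1, 0.5, -0.5]
opening: 0.0006
grip_force: 0.0
```

Call:
arm_command(moves=[[[0,0,0],[0,0,-0.14],0],[[0,0,0],[0,0,-0.28],0],[[0,0,0],[0,0,-0.42],0],[[0,0,0],[0,0,-0.5],0],[[0,0,0],[0,0,-0.5],0]])

```text
time: 2.6
tool_pos: [0.4869, 0.0947, 0.2263]
tool_rot: [-3.141, 0.0, 1.649]
contact_force: [0.2, -0.3, -0.1]
opening: 0.0006
grip_force: 0.0
```

Call:
arm_command(moves=[[[0,0,0.025],[0,0,0],0],[[0,0,0.05],[0,0,0],0],[[0,0,0.075],[0,0,0],0],[[0,0,0.09],[0,0,0],0],[[0,0,0.1],[0,0,0],0]])

```text
time: 3.1
tool_pos: [0.4865, 0.0947, 0.1253]
tool_rot: [-3.139, 0.0, 1.647]
contact_force: [-0.1, -0.3, 0.6]
opening: 0.0
grip_force: 0.0
```

Call:
arm_command(moves=[[[0,0,0.01],[0,0,0],0],[[0,0,0.02],[0,0,0],0],[[0,0,0.03],[0,0,0],0],[[0,0,0.04],[0,0,0],0],[[0,0,0.05],[0,0,0],0]])

```text
time: 3.6
tool_pos: [0.4871, 0.0947, 0.0761]
tool_rot: [3.141, 0.0, 1.649]
contact_force: [-1.0, 0.1, 1.6]
opening: 0.0004
grip_force: 0.9
```

Call:
arm_command(moves=[[[0,0,0.003],[0,0,0],0],[[0,0,0.006],[0,0,0],0],[[0,0,0.008],[0,0,0],0],[[0,0,0.009],[0,0,0],0],[[0,0,0.009],[0,0,0],0]])

```text
time: 4.1
tool_pos: [0.4871, 0.0947, 0.0682]
tool_rot: [3.141, 0.0, 1.649]
contact_force: [-2.2, -0.1, 4.9]
opening: 0.0003
grip_force: 2.4
```

Call:
arm_command(moves=[[[0,0,0.001],[0,0,0],0],[[0,0,0.002],[0,0,0],0],[[0,0,0.003],[0,0,0],0],[[0,0,0.003],[0,0,0],0],[[0,0,0.003],[0,0,0],0]])

```text
time: 4.6
tool_pos: [0.4872, 0.0947, 0.0678]
tool_rot: [3.14, 0.0, 1.649]
contact_force: [-10.4, -0.3, 31.9]
opening: 0.0004
grip_force: 15.4
```

Call:
arm_command(moves=[[[0,0,-0.02],[0,0,0],0.02],[[0,0,-0.05],[0,0,0],0.047],[[0,0,-0.09],[0,0,0],0.047],[[-0.03,0,-0.12],[0,0,0],0.047],[[-0.07,0,-0.13],[0,0,0],0.047]])

```text
time: 5.1
tool_pos: [0.4945, 0.0252, 0.1984]
tool_rot: [3.134, 0.001, 1.652]
contact_force: [0.5, -0.1, -0.3]
opening: 0.0358
grip_force: 0.0
```

Call:
arm_command(moves=[[[-0.04,0,0],[0,0,0],0.047],[[-0.08,0,0],[0,0,0],0.047],[[-0.12,0,0],[0,0,0],0.047],[[-0.16,0,0],[0,0,0],0.047],[[-0.2,0,0],[0,0,0],0.047]])

```text
time: 5.6
tool_pos: [0.5084, -0.1763, 0.195]
tool_rot: [3.14, 0.001, 1.649]
contact_force: [0.7, 0.3, -0.3]
opening: 0.0469
grip_force: 0.0
```

Run:
```python
from h import *
s=robot.observe();print(s['tool_pos'],s['tool_rot'],s['qpos'],s['opening'])
im=robot.read_camera('top');cv2.imwrite('pics/top1.png',im[:,:,::-1]);q,r=slots(im)
print(q.tolist())
P=np.array([ray('top',p,.068)[:2] for p in q]);print(P,[np.linalg.norm(P[i]-P[i-1]) for i in range(len(P))],P.mean(0))
for k in r:
    b=cv2.boxPoints(k);B=np.array([ray('top',p,.070)[:2] for p in b])
    e=[B[1]-B[0],B[2]-B[1]];e=max(e,key=np.linalg.norm)
    print(k,ray('top',k[0],.070)[:2],np.degrees(np.arctan2(e[1],e[0])),np.linalg.norm(e))
```

```text
[ 0.50837923 -0.17625317  0.19504166] [3.14043620e+00 6.90204774e-04 1.64869771e+00] [-4.76213094e-01  3.92155933e-01  1.53954976e+00  2.30887081e-05
  1.20854037e+00 -5.54123041e-01] 0.046914954471259235
[[379, 176], [386, 234], [369, 282], [224, 294], [217, 190]]
[[ 0.66904941 -0.04006069]
 [ 0.56193841 -0.04941698]
 [ 0.47574535 -0.01605095]
 [ 0.45547411  0.24400193]
 [ 0.6440262   0.25814999]] [np.float64(0.2992586960121223), np.float64(0.10751886660797186), np.float64(0.09242584324094498), np.float64(0.2608417596172114), np.float64(0.18908214017299205)] [0.5612467  0.07932466]
```

View pics/top1.png

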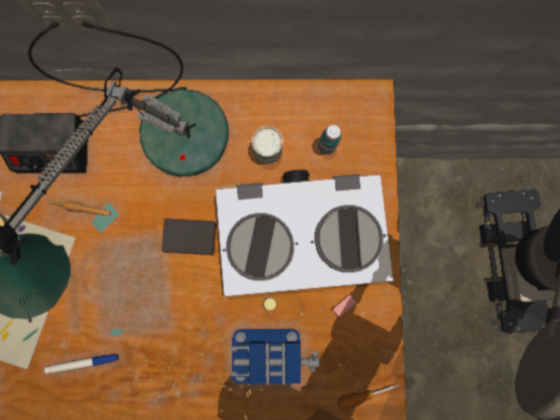

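```bash
cat >> h.py <<'E'
def discs(im):
    g=cv2.cvtColor(im,cv2.COLOR_RGB2HSV);V=cv2.cvtColor(im,cv2.COLOR_RGB2GRAY)
    C=[]
    for x0 in((215,308),(302,395)):
        w=np.zeros(V.shape,np.uint8);a=V[195:288,x0[0]:x0[1]]
        w[195:288,x0[0]:x0[1]]=(a<185)
        w=cv2.morphologyEx(w,2,np.ones((7,7)))
        c=min((k for k in cv2.findContours(w,0,2)[0] if cv2.contourArea(k)>2500),key=lambda k:cv2.contourArea(cv2.convexHull(k)))
        e=cv2.fitEllipse(cv2.convexHull(c))
        h=np.zeros_like(w);cv2.ellipse(h,(e[0],(e[1][0]-9,e[1][1]-9),e[2]),1,-1)
        t,_=cv2.threshold(V[h>0].reshape(-1,1),0,255,cv2.THRESH_OTSU)
        d=cv2.morphologyEx(((V<t)&(h>0)).astype(np.uint8),2,np.ones((5,5)))
        k=max(cv2.findContours(d,0,2)[0],key=cv2.contourArea);r=cv2.minAreaRect(k)
        B=np.array([ray('top',p,.075)[:2] for p in cv2.boxPoints(r)]);E=[B[1]-B[0],B[2]-B[1]];L=max(E,key=np.linalg.norm);S=min(E,key=np.linalg.norm)
        an=np.degrees(np.arctan2(L[1],L[0]))%180
        ctr=ray('top',e[0],.082)[:2];C.append(ctr)
        print('ellipse',np.round(e,1).tolist() if 0 else e,'ctr',ctr,'otsu',t,'slot ctr',ray('top',r[0],.076)[:2],'ang',an,'LxW',np.linalg.norm(L),np.linalg.norm(S))
    u=C[0]-C[1];print('dist',np.linalg.norm(u),'box yaw',np.degrees(np.arctan2(u[1],u[0]))-90)
E
python3 - <<'E'
from h import *
discs(cv2.imread('pics/top1.png')[:,:,::-1].copy())
E
```

```text
ellipse ((259.7171630859375, 246.49806213378906), (68.799560546875, 68.95647430419922), 33.87359619140625) ctr [0.53934434 0.17974392] otsu 102.0 slot ctr [0.53964428 0.1800452 ] ang 168.70700879269884 LxW 0.1091349185100897 0.036570577785225905
ellipse ((386.1308288574219, 241.22923278808594), (92.66962432861328, 146.0534210205078), 93.58345794677734) ctr [ 0.54789171 -0.04599346] otsu 117.0 slot ctr [ 0.54666315 -0.10999438] ang 177.1453948847622 LxW 0.14769586854591288 0.11995639229272136
dist 0.2258991373248249 box yaw 2.168422047235623
```

Run:
```python
from h import *
V=cv2.cvtColor(cv2.imread('pics/top1.png'),cv2.COLOR_BGR2GRAY)
for X in((.5395,.180),(.552,.0205)):
    p=proj('top',np.array([*X,.082]));h=np.zeros_like(V);cv2.circle(h,tuple(int(round(v)) for v in p),29,1,-1)
    t,_=cv2.threshold(V[h>0].reshape(-1,1),0,255,cv2.THRESH_OTSU)
    d=cv2.morphologyEx(((V<t)&(h>0)).astype(np.uint8),2,np.ones((5,5)))
    k=max(cv2.findContours(d,0,2)[0],key=cv2.contourArea);r=cv2.minAreaRect(k)
    B=np.array([ray('top',q,.075)[:2] for q in cv2.boxPoints(r)]);E=[B[1]-B[0],B[2]-B[1]];L=max(E,key=np.linalg.norm);S=min(E,key=np.linalg.norm)
    print(p,r,t,ray('top',r[0],.076)[:2],np.degrees(np.arctan2(L[1],L[0]))%180,np.linalg.norm(L),np.linalg.norm(S))
w=np.argwhere
a=cv2.imread('pics/top1.png')[170:300,210:400];cv2.imwrite('pics/c1.png',cv2.resize(a,None,fx=4,fy=4,interpolation=cv2.INTER_CUBIC))
```

```text
[259.57337545 246.41121958] ((259.6976318359375, 245.93637084960938), (19.983016967773438, 57.68293380737305), 11.888657569885254) 103.0 [0.54068868 0.1798611 ] 168.125815532266 0.10357635153895696 0.03616936667053534
[348.8430603  239.07032511] ((349.1659851074219, 238.98895263671875), (56.807228088378906, 20.022218704223633), 86.18592071533203) 101.0 [0.55256354 0.01896512] 2.2991952760717993 0.10225292223864889 0.03634718936185276
```

View pics/c1.png

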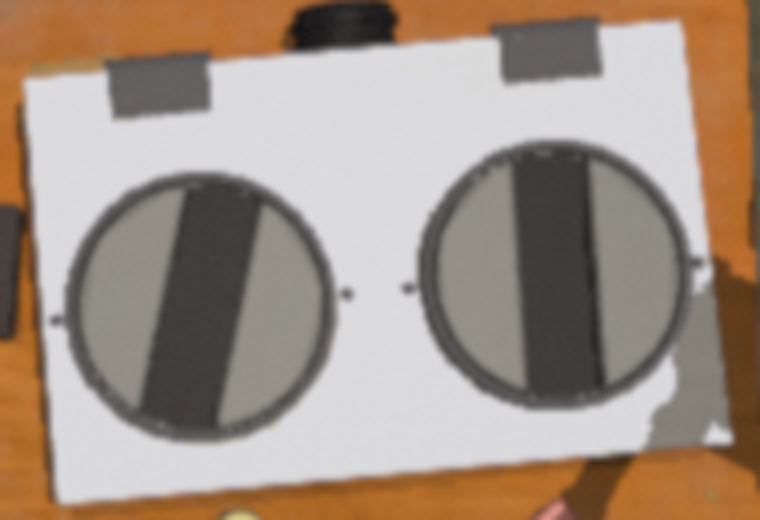

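The crop shows the panel shut flat, with clean slots. Left centre is at px (260,246) with the slot at -11.5°; right centre is at (349,239) with the slot at +2.3°. The disc spacing of 160 mm matches the given size. I'll turn the right fastener first, with both fingertips in its slot.

Call:
arm_command(moves=[[[0.04,0.012,0],[0,0,0.04],0.047],[[0.08,0.024,0],[0,0,0.04],0.047],[[0.12,0.036,0],[0,0,0.04],0.047],[[0.16,0.05,0],[0,0,0.04],0.047],[[0.192,0.059,0],[0,0,0.04],0.047]])

```text
time: 6.15
tool_pos: [0.5526, 0.0239, 0.1949]
tool_rot: [3.14, -0.0, 1.61]
contact_force: [0.4, 0.2, 0.0]
opening: 0.0471
grip_force: 0.0
```

Call:
arm_command(moves=[[[0,0,0],[0,0,0],0.047],[[0,0,0.03],[0,0,0],0.047],[[0,0,0.06],[0,0,0],0.047],[[0,0,0.08],[0,0,0],0.047],[[0,0,0.09],[0,0,0],0.047]])

```text
time: 6.65
tool_pos: [0.5511, 0.0211, 0.1029]
tool_rot: [-3.139, -0.0, 1.608]
contact_force: [-0.5, 0.7, -0.1]
opening: 0.0471
grip_force: 0.0
```

Call:
arm_command(moves=[[[-0.001,0.001,0.01],[0,0,0],0.047],[[-0.001,0.001,0.02],[0,0,0],0.047],[[-0.001,0.001,0.027],[0,0,0],0.047],[[-0.001,0.001,0.031],[0,0,0],0.047],[[-0.001,0.001,0.031],[0,0,0],0.047]])

```text
time: 7.15
tool_pos: [0.553, 0.0206, 0.0734]
tool_rot: [-3.141, 0.0, 1.609]
contact_force: [0.3, -0.2, -0.3]
opening: 0.0468
grip_force: 0.0
```

In the slot with no contact. Next I turn clockwise, which is yaw decreasing, so +az.

Call:
arm_command(moves=[[[0,0,0],[0,0,0.12],0.047],[[0,0,0],[0,0,0.24],0.047],[[0,0,0],[0,0,0.36],0.047],[[0,0,0],[0,0,0.48],0.047],[[0,0,0],[0,0,0.6],0.047]])

```text
time: 7.65
tool_pos: [0.5535, 0.0209, 0.0743]
tool_rot: [3.141, -0.001, 1.004]
contact_force: [0.2, 1.6, -0.7]
opening: 0.0468
grip_force: 1.2
```

Call:
arm_command(moves=[[[0,0,0],[0,0,0.12],0.047],[[0,0,0],[0,0,0.24],0.047],[[0,0,0],[0,0,0.36],0.047],[[0,0,0],[0,0,0.48],0.047],[[0,0,0],[0,0,0.6],0.047]])

```text
time: 8.15
tool_pos: [0.5541, 0.0212, 0.0745]
tool_rot: [3.141, -0.003, 0.404]
contact_force: [2.2, 3.1, 0.3]
opening: 0.0468
grip_force: 1.6
```

Call:
arm_command(moves=[[[0,0,0],[0,0,0.1],0.047],[[0,0,0],[0,0,0.2],0.047],[[0,0,0],[0,0,0.3],0.047],[[0,0,0],[0,0,0.38],0.047],[[0,0,0],[0,0,0.42],0.047]])

```text
time: 8.65
tool_pos: [0.5545, 0.021, 0.0747]
tool_rot: [-3.141, -0.004, -0.014]
contact_force: [2.9, 1.4, 0.3]
opening: 0.047
grip_force: 1.5
```

Call:
arm_command(moves=[[[0,0,0],[0,0,0.03],0.047],[[0,0,0],[0,0,0.06],0.047],[[0,0,0],[0,0,0.08],0.047],[[0,0,0],[0,0,0.1],0.047],[[0,0,0],[0,0,0.1],0.047]])

```text
time: 9.15
tool_pos: [0.5541, 0.0207, 0.0744]
tool_rot: [-3.141, -0.003, -0.111]
contact_force: [4.5, 1.8, 1.6]
opening: 0.0471
grip_force: 2.3
```

```bash
python3 -c "
from cell import robot
s=robot.observe();print(s['tool_rot'],s['torque'],s['contact_force'],s['qpos'])"
```

```text
[-3.14144105e+00 -2.67085065e-03 -1.11453334e-01] [ 0.35118695 -0.70414194  0.0736331 ] [4.47536276 1.77904188 1.62451017] [-1.01003498e-01  5.57610209e-01  1.63860132e+00  1.52855264e-04
  9.42708844e-01  1.58115631e+00]
```

Call:
arm_command(moves=[[[0,0,0],[0,0,0.02],0.047],[[0,0,0],[0,0,0.04],0.047],[[0,0,0],[0,0,0.06],0.047],[[0,0,0],[0,0,0.08],0.047],[[0,0,0],[0,0,0.08],0.047]])

```text
time: 9.65
tool_pos: [0.5548, 0.0202, 0.0746]
tool_rot: [3.141, -0.004, -0.188]
contact_force: [6.5, 0.0, 2.5]
opening: 0.0466
grip_force: 21.3
```

```bash
python3 -c "
from cell import robot
s=robot.observe();print(s['tool_rot'],s['torque'],s['contact_force'])"
```

```text
[ 3.14076476 -0.00426219 -0.18847452] [ 0.25683254 -1.02622709  1.36608853] [6.46820924 0.04080209 2.52875673]
```

Torque jumped to 1.4 N·m, so it's against the stop. Backing off and lifting out.

Call:
arm_command(moves=[[[0,0,0],[0,0,-0.08],0.047],[[0,0,0],[0,0,-0.15],0.047],[[0,0,-0.015],[0,0,-0.15],0.047],[[0,0,-0.04],[0,0,-0.15],0.047],[[0,0,-0.08],[0,0,-0.15],0.047]])

```text
time: 10.15
tool_pos: [0.5504, 0.0204, 0.152]
tool_rot: [3.141, 0.008, -0.042]
contact_force: [0.9, -0.1, -0.6]
opening: 0.0474
grip_force: 0.0
```

Call:
arm_command(moves=[[[0,0,-0.02],[0,0,-0.14],0.047],[[0,0,-0.02],[0,0,-0.28],0.047],[[0,0,-0.02],[0,0,-0.42],0.047],[[0,0,-0.02],[0,0,-0.56],0.047],[[0,0,-0.02],[0,0,-0.7],0.047]])

```text
time: 10.65
tool_pos: [0.5519, 0.0203, 0.1732]
tool_rot: [-3.14, 0.003, 0.664]
contact_force: [0.7, -0.1, -0.7]
opening: 0.0471
grip_force: 0.0
```

Call:
arm_command(moves=[[[0,0,0],[0,0,-0.14],0.047],[[0,0,0],[0,0,-0.28],0.047],[[0,0,0],[0,0,-0.42],0.047],[[0,0,0],[0,0,-0.56],0.047],[[0,0,0],[0,0,-0.7],0.047]])

```text
time: 11.15
tool_pos: [0.5519, 0.0203, 0.1731]
tool_rot: [-3.139, 0.001, 1.364]
contact_force: [0.4, 0.1, -0.7]
opening: 0.0473
grip_force: 0.0
```

Call:
arm_command(moves=[[[0.04,-0.012,0],[0,0,0],0.047],[[0.08,-0.024,0],[0,0,0],0.047],[[0.12,-0.036,0],[0,0,0],0.047],[[0.154,-0.045,0],[0,0,0],0.047],[[0.154,-0.045,0],[0,0,0],0.047]])

```text
time: 11.65
tool_pos: [0.5398, 0.184, 0.1731]
tool_rot: [-3.139, 0.0, 1.363]
contact_force: [-0.9, -1.1, 0.3]
opening: 0.0471
grip_force: 0.0
```

Call:
arm_command(moves=[[[0,0,0.02],[0,0,0],0.047],[[0,0,0.04],[0,0,0],0.047],[[0,0,0.06],[0,0,0],0.047],[[0,0,0.07],[0,0,0],0.047],[[0,0,0.07],[0,0,0],0.047]])

```text
time: 12.15
tool_pos: [0.5403, 0.1796, 0.1021]
tool_rot: [-3.138, 0.002, 1.358]
contact_force: [-0.3, 0.4, -0.0]
opening: 0.0471
grip_force: 0.0
```

Call:
arm_command(moves=[[[0,0,0.01],[0,0,0],0.047],[[0,0,0.02],[0,0,0],0.047],[[0,0,0.026],[0,0,0],0.047],[[0,0,0.029],[0,0,0],0.047],[[0,0,0.029],[0,0,0],0.047]])

```text
time: 12.65
tool_pos: [0.5413, 0.1806, 0.0743]
tool_rot: [-3.141, 0.0, 1.359]
contact_force: [0.3, -0.1, -0.2]
opening: 0.0468
grip_force: 0.0
```

Call:
arm_command(moves=[[[0,0,0],[0,0,0.12],0.047],[[0,0,0],[0,0,0.24],0.047],[[0,0,0],[0,0,0.36],0.047],[[0,0,0],[0,0,0.48],0.047],[[0,0,0],[0,0,0.6],0.047]])

```text
time: 13.15
tool_pos: [0.5413, 0.1802, 0.075]
tool_rot: [3.141, 0.001, 0.754]
contact_force: [-0.6, -1.7, 0.3]
opening: 0.0469
grip_force: 1.3
```

Call:
arm_command(moves=[[[0,0,0],[0,0,0.12],0.047],[[0,0,0],[0,0,0.24],0.047],[[0,0,0],[0,0,0.36],0.047],[[0,0,0],[0,0,0.48],0.047],[[0,0,0],[0,0,0.6],0.047]])

```text
time: 13.65
tool_pos: [0.5413, 0.1803, 0.075]
tool_rot: [3.141, 0.001, 0.154]
contact_force: [-2.1, -0.8, 0.9]
opening: 0.0471
grip_force: 1.5
```

Call:
arm_command(moves=[[[0,0,0],[0,0,0.08],0.047],[[0,0,0],[0,0,0.16],0.047],[[0,0,0],[0,0,0.22],0.047],[[0,0,0],[0,0,0.27],0.047],[[0,0,0],[0,0,0.27],0.047]])

```text
time: 14.15
tool_pos: [0.5414, 0.1804, 0.075]
tool_rot: [3.141, 0.0, -0.111]
contact_force: [-1.2, -1.3, 1.0]
opening: 0.0468
grip_force: 0.7
```

Call:
arm_command(moves=[[[0,0,0],[0,0,0.02],0.047],[[0,0,0],[0,0,0.04],0.047],[[0,0,0],[0,0,0.06],0.047],[[0,0,0],[0,0,0.07],0.047],[[0,0,0],[0,0,0.07],0.047]])

```text
time: 14.65
tool_pos: [0.5412, 0.1808, 0.0748]
tool_rot: [3.141, 0.0, -0.18]
contact_force: [-3.9, -0.3, 4.5]
opening: 0.047
grip_force: 16.7
```

```bash
python3 -c "
from cell import robot
s=robot.observe();print(s['tool_rot'],s['torque'],s['contact_force'])"
```

```text
[ 3.14117955e+00  2.49976051e-04 -1.79920366e-01] [0.0456228  0.77697674 1.10032076] [-3.92535978 -0.29622715  4.53397267]
```

At the stop here too. Backing off, lifting and clearing the view. The yaw will be about -0.03, so tool x is about +x and tool y about -y.

Call:
arm_command(moves=[[[0,0,0],[0,0,-0.08],0.047],[[0,0,0],[0,0,-0.15],0.047],[[0,0,-0.015],[0,0,-0.15],0.047],[[0,0,-0.05],[0,0,-0.15],0.047],[[0,0,-0.1],[0,0,-0.15],0.047]])

```text
time: 15.15
tool_pos: [0.5408, 0.1804, 0.1735]
tool_rot: [3.141, 0.004, -0.033]
contact_force: [0.4, 0.1, -0.6]
opening: 0.0472
grip_force: 0.0
```

Call:
arm_command(moves=[[[0,0.04,-0.03],[0,0,0],0.047],[[0,0.08,-0.03],[0,0,0],0.047],[[0,0.12,-0.03],[0,0,0],0.047],[[0,0.16,-0.03],[0,0,0],0.047],[[0,0.2,-0.03],[0,0,0],0.047]])

```text
time: 15.65
tool_pos: [0.5358, -0.021, 0.205]
tool_rot: [-3.142, -0.002, -0.033]
contact_force: [0.4, -0.5, 0.4]
opening: 0.0472
grip_force: 0.0
```

Call:
arm_command(moves=[[[0,0.04,0],[0,0,0],0.047],[[0,0.08,0],[0,0,0],0.047],[[0,0.12,0],[0,0,0],0.047],[[0,0.16,0],[0,0,0],0.047],[[0,0.18,0],[0,0,0],0.047]])

```text
time: 16.15
tool_pos: [0.53, -0.2028, 0.2047]
tool_rot: [3.14, -0.002, -0.035]
contact_force: [0.2, 0.1, -0.3]
opening: 0.0471
grip_force: 0.0
```

Run:
```python
from h import *
im=robot.read_camera('top');a=im[165:315,205:405,::-1];cv2.imwrite('pics/c2.png',cv2.resize(a,None,fx=3.8,fy=3.8,interpolation=cv2.INTER_CUBIC))
V=cv2.cvtColor(im,cv2.COLOR_RGB2GRAY)
for X in((.5395,.180),(.5525,.0197)):
    p=proj('top',np.array([*X,.082]));h=np.zeros_like(V);cv2.circle(h,tuple(int(round(v)) for v in p),29,1,-1)
    t,_=cv2.threshold(V[h>0].reshape(-1,1),0,255,cv2.THRESH_OTSU)
    d=cv2.morphologyEx(((V<t)&(h>0)).astype(np.uint8),2,np.ones((5,5)))
    r=cv2.minAreaRect(max(cv2.findContours(d,0,2)[0],key=cv2.contourArea));B=np.array([ray('top',q,.075)[:2] for q in cv2.boxPoints(r)])
    L=max([B[1]-B[0],B[2]-B[1]],key=np.linalg.norm);print(r,'turn deg',94.6-np.degrees(np.arctan2(L[1],L[0]))%180+90)
print(robot.observe()['tool_pos'])
```

```text
((259.9836120605469, 245.81968688964844), (19.917863845825195, 57.03752517700195), 84.80557250976562) turn deg 89.61171543019887
((348.8932189941406, 237.79840087890625), (19.76650619506836, 57.01961898803711), 84.92039489746094) turn deg 89.72672535143924
[ 0.5299301  -0.20472824  0.20457873]
```

View pics/c2.png

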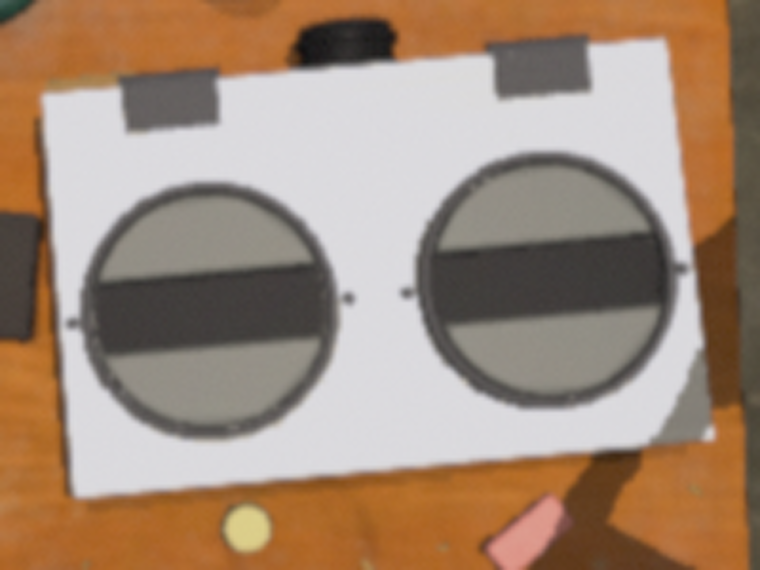

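Both slots are in line with their pips (left disc at crop px (210,310), right at (548,280)), turned about 90°. The panel is flat and the cap and eraser are where they were.

```bash
python3 -c "
from cell import robot
print(robot.hand_in())"
```

```text
the job is handed in; nothing more can be done
None
```

The panel is pressed shut and both fasteners are turned clockwise to their stops; the job was handed in at about 16 s of the 58 s allowed, and the hand-in gave no verdict back.

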